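Line up the sample pots by size on the reader's loading strip

TASK

Line up the four red-capped sample pots on the aluminium loading strip in order of size, the smallest on the pad next to the round black code reader and the largest on the pad farthest from it, one pot on each pad. Stand each pot upright, cap up, centred on its pad, let go of it, and leave the blue slide box where it lies.

Things in the scene. Friction and masses are not known exactly. Their poses are not given: they have to be found in the camera images.
- pot1_center (a point): The smallest of the four sample pots: a plain upright white cylinder with a red ribbed screw cap of the same width, 30 mm in diameter and 50 mm tall, about 35 g. The point is its centre, half-way up (25 mm above its underside); its z axis points up through the cap. It starts standing on the bench between robot and strip, at least 25 mm clear of other objects.
- pot2_center (a point): The second smallest of the four sample pots: a plain upright white cylinder with a red ribbed screw cap of the same width, 38 mm in diameter and 62 mm tall, about 55 g. The point is its centre, half-way up (31 mm above its underside); its z axis points up through the cap. It starts standing on the bench between robot and strip, at least 25 mm clear of other objects.
- pot3_center (a point): The second largest of the four sample pots: a plain upright white cylinder with a red ribbed screw cap of the same width, 46 mm in diameter and 74 mm tall, about 85 g. The point is its centre, half-way up (37 mm above its underside); its z axis points up through the cap. It starts standing on the bench between robot and strip, at least 25 mm clear of other objects.
- pot4_center (a point): The largest of the four sample pots: a plain upright white cylinder with a red ribbed screw cap of the same width, 54 mm in diameter and 86 mm tall, about 120 g. The point is its centre, half-way up (43 mm above its underside); its z axis points up through the cap. It starts standing on the bench between robot and strip, at least 25 mm clear of other objects.
- pad_a_top (a point): One of four identical round black rubber pads, 74 mm in diameter, with a thin grey circle, fixed in a straight row along the strip, 88 mm between centres. Letters say nothing about order: which pad is where changes. The point is the centre of the pad's top face, 12 mm above the bench, where a pot's underside comes to stand. Its y axis runs along the row (turned up to 0.2 rad from world y).
- pad_b_top (a point): One of four identical round black rubber pads, 74 mm in diameter, with a thin grey circle, fixed in a straight row along the strip, 88 mm between centres. Letters say nothing about order: which pad is where changes. The point is the centre of the pad's top face, 12 mm above the bench, where a pot's underside comes to stand. Its y axis runs along the row (turned up to 0.2 rad from world y).
- pad_c_top (a point): One of four identical round black rubber pads, 74 mm in diameter, with a thin grey circle, fixed in a straight row along the strip, 88 mm between centres. Letters say nothing about order: which pad is where changes. The point is the centre of the pad's top face, 12 mm above the bench, where a pot's underside comes to stand. Its y axis runs along the row (turned up to 0.2 rad from world y).
- pad_d_top (a point): One of four identical round black rubber pads, 74 mm in diameter, with a thin grey circle, fixed in a straight row along the strip, 88 mm between centres. Letters say nothing about order: which pad is where changes. The point is the centre of the pad's top face, 12 mm above the bench, where a pot's underside comes to stand. Its y axis runs along the row (turned up to 0.2 rad from world y).
- reader_top (a point): The code reader: a black puck with a dark dome, 68 mm in diameter, 58 mm tall, fixed on the aluminium strip (110 x 570 mm, 8 mm thick, fixed on the bench) at either end of the row, in line, 110 mm from the nearest pad's centre. At the other end, 110 mm past the last pad, is a steel block 30 mm tall, 70 mm across the strip, 30 mm along it. The point is the dome's top, 66 mm above the bench.
- slidebox_center (a point): A loose blue box of glass slides, 76 mm long (x), 24 mm wide (y), 26 mm tall, on the bench among the pots, its length pointing away from the robot. The point is its centre, 13 mm up. Leave it where it is. A marker pen and tweezers, under 13 mm tall, also lie among the pots; the equipment at the sides and back stands clear of the work.
Things that resemble listed ones, but are neither listed nor needed, are in the scene too. What is shaped like the part that bears pot3_center but green is not meant. What is shaped like the part that bears pot2_center but green is not meant.

How it is judged (in metres and radians):
At the end, for the whole second after the job is handed in: Counting pads from the code reader, the pots stand on them from smallest to largest: centres within 12 mm of the pad's centre horizontally and 6 mm in height, cap up within 0.12 rad of vertical, released, at rest (under 0.02 m/s, 0.2 rad/s) (((horizontal distance between pot1_center and pad_a_top below 0.012 m and horizontal distance between pad_a_top and reader_top below 0.154 m) or (horizontal distance between pot1_center and pad_b_top below 0.012 m and horizontal distance between pad_b_top and reader_top below 0.154 m) or (horizontal distance between pot1_center and pad_c_top below 0.012 m and horizontal distance between pad_c_top and reader_top below 0.154 m) or (horizontal distance between pot1_center and pad_d_top below 0.012 m and horizontal distance between pad_d_top and reader_top below 0.154 m)) and height (world z) of pot1_center between 0.031 and 0.043 m and angle between each of pot1_center, pot2_center, pot3_center, pot4_center's own z axis and vertical below 0.12 rad and linear speed of each of pot1, pot2, pot3, pot4 below 0.02 m/s and angular speed of each of pot1, pot2, pot3, pot4 below 0.2 rad/s and ((horizontal distance between pot2_center and pad_a_top below 0.012 m and horizontal distance between pad_a_top and reader_top between 0.154 and 0.242 m) or (horizontal distance between pot2_center and pad_b_top below 0.012 m and horizontal distance between pad_b_top and reader_top between 0.154 and 0.242 m) or (horizontal distance between pot2_center and pad_c_top below 0.012 m and horizontal distance between pad_c_top and reader_top between 0.154 and 0.242 m) or (horizontal distance between pot2_center and pad_d_top below 0.012 m and horizontal distance between pad_d_top and reader_top between 0.154 and 0.242 m)) and height (world z) of pot2_center between 0.037 and 0.049 m and ((horizontal distance between pot3_center and pad_a_top below 0.012 m and horizontal distance between pad_a_top and reader_top between 0.242 and 0.33 m) or (horizontal distance between pot3_center and pad_b_top below 0.012 m and horizontal distance between pad_b_top and reader_top between 0.242 and 0.33 m) or (horizontal distance between pot3_center and pad_c_top below 0.012 m and horizontal distance between pad_c_top and reader_top between 0.242 and 0.33 m) or (horizontal distance between pot3_center and pad_d_top below 0.012 m and horizontal distance between pad_d_top and reader_top between 0.242 and 0.33 m)) and height (world z) of pot3_center between 0.043 and 0.055 m and ((horizontal distance between pot4_center and pad_a_top below 0.012 m and horizontal distance between pad_a_top and reader_top above 0.33 m) or (horizontal distance between pot4_center and pad_b_top below 0.012 m and horizontal distance between pad_b_top and reader_top above 0.33 m) or (horizontal distance between pot4_center and pad_c_top below 0.012 m and horizontal distance between pad_c_top and reader_top above 0.33 m) or (horizontal distance between pot4_center and pad_d_top below 0.012 m and horizontal distance between pad_d_top and reader_top above 0.33 m)) and height (world z) of pot4_center between 0.049 and 0.061 m); the robot touches nothing.
It fails at once if the blue slide box is moved more than 30 mm (distance of slidebox_center from where it was at the start of the episode above 0.03 m).
It also fails if it takes over 106 s, if anything falls off the work surface, if the arm or the gripper's body presses on something with over 40 N, if the wrist force passes 120 N, or if a joint passes its speed limit or range.

ROBOT

A 6-joint arm with a two-finger parallel gripper is mounted at the origin on the work surface. World frame = base frame: x ahead of the robot, y to its left, z up, the work surface at z = 0. Lengths are in m, angles in degrees, forces in N, time in s.
With the tool pointing down it reaches from about 0.3 to 0.75 m from the base axis. Payload 8.5 kg.
Tool frame: the origin (TCP) lies at the very end of the fingers, on their centre line; the grasp point (between the pads) lies 19 mm behind it; z points along the fingers, y is the direction in which the jaws open and shut (so a half turn about z gives the same grasp; the last joint's range is limited). The gripper opens to 85 mm and grips with 20 to 120 N. Pads are 22 mm wide; open, the fingers measure 114 mm over their backs; the gripper's body (76 mm by 85 mm) begins 54 mm behind the grasp point. The pads swing forward as they close: fully open they stand 13 mm farther back than shut.
Start: joints at [-75.877, 21.807, 74.336, -0, 83.858, -12.336], TCP at [0.245, -0.492, 0.231] pointing down, gripper open.
Joint ranges: [-178.18, 178.18], [-50.72, 133.34], [12.68, 142.11], [-81.47, 261.47], [9.98, 163.14], [-165.26, 165.26]. Speed limits (degrees/s): [136.94, 136.94, 180, 180, 180, 180].

INTERFACE

Orientations are given as a 3x3 rotation matrix whose columns are the frame's x, y, z axes.
In Python, from rig import status, vision, env gives the robot as it stands.
- The arm moves only by the tool send_rows, never from a script. Its argument "targets" is a list of rows, each a list of 7 numbers: the shift along the tool's x, y, z in units of 50 mm (1.0 is 50 mm), then the turn, a rotation vector about the tool's x, y, z in units of 8 degrees (1.0 is 8 degrees), then the finger opening in mm, from 0 to 85.4. A call has 1 to 5 rows; each row is the pose to reach, as a shift and turn from the pose commanded when the call began, along the tool's axes at that moment; what a row does not reach only later rows make up. A row lasts 1/8 s, in which the tool goes at most 62.5 mm and 10.7 degrees, less where a joint would pass 70% of its speed; a pose out of reach is approached as far as the arm can. A call with a gripper value outside its range is refused whole. The fingers move at their own pace and stop on an object; "grip_force" is the grip in N (left out, the last holds). Time passes only in rows, so rows that repeat a pose let the fingers close. It gives the time, the measured TCP pose, the force and the opening at its end, in the units of the state.
- status.observe(): the state, without advancing time (a new reading comes with each control period).
- vision.get_image(name): name is "scene" or "top"; returns (picture, depth): 384x512x3 uint8, red, green, blue; 384x512 float32, m along the optical axis (not along the pixel's ray), 0 where there is no reading.
- vision.camera_model(name): a dict with "camera_matrix" (3x3 intrinsics, pixels), "view" (4x4, takes a point from world to camera coordinates). Camera axes: x right, y down, z forward; pixel columns grow to the right and rows downward; lengths in m; the calibration is good to about 2 mm. A picture is of the moment at which its call begins. camera_model takes no time and is no camera call.
- env.close_job(): hands the job in, once; it reports no verdict.
Trained networks look in the newest picture that a camera, given by its name, has taken for a name from the list of things; names that differ only in an ending like _2 or _b are one class to them, and where a whole thing is asked for, a point or a joint stands for the part that bears it (a point fixed in the world has none). Each returns a list of dicts, best first, with "p" (0 to 1); they miss things now and then, are a little off and sometimes report something else, mostly with a low value. They report only what shows in the picture. A call takes as long as a camera call. They do not tell look-alikes from the thing itself.
- vision.masks_of(camera, label): "pixels" (384x512 bool, what is visible of it) and "extent" ([left, top, right, bottom] in pixels, round what is visible of it).
The state is a dict: "time_s": time; "q": joint angles; "qvel": joint speeds; "joint_efforts": joint torques, N m; "position": TCP position; "tool_rot": TCP orientation; "ft_force": force on the tool from outside, world axes, zero at the start; "wrist_torque": the same for the moment, N m; "grip_width": finger opening in m.
Only numpy, scipy, OpenCV 4.12 (cv2) and the standard library are available. Lean on these libraries where they do the work, as an engineer would, in place of code of your own. Each camera call takes 0.05 s, during which the arm holds its last target.

## Working session

There is one attempt and no reset: what is moved stays moved. The work goes in short steps, Python scripts to look and compute and a tool call to move; the robot and the scene stay as the last step left them, time stands still between calls to the robot, and variables do not carry over. Pictures are saved under pics/ and viewed, and the job is handed in when it is done.

Besides the shell and the picture viewer there is one more tool, called by a JSON object that holds its "method" and its "body", one argument or row to a line. send_rows: Moves the arm, as the interface text tells. Its arguments: {"type":"object","properties":{"targets":{"type":"array","items":{"type":"array","items":{"type":"number"}}},"grip_force":{"type":"number"}},"required":["targets"]}

```bash
ls; mkdir -p pics; python3 - <<'E'
from rig import status, vision, env
import cv2, numpy as np
print(status.observe())
for n in ("scene","top"):
    im,d=vision.get_image(n)
    cv2.imwrite(f"pics/{n}0.png",cv2.cvtColor(im,cv2.COLOR_RGB2BGR))
    np.save(f"pics/{n}0d.npy",d)
    m=vision.camera_model(n);print(n,m)
E
```

```text
pics
{'time_s': 0.0, 'q': array([-7.58773162e+01,  2.18415231e+01,  7.43866408e+01, -4.17435467e-04,
        8.38583287e+01, -1.23360784e+01]), 'qvel': array([-0.05799928, -0.04985511,  0.01654398, -0.00750339,  0.02972556,
       -0.08170165]), 'joint_efforts': array([ 7.83515097e-04, -4.48460340e+01, -2.31277496e+01, -1.34207721e-04,
        4.75053574e-03,  1.26154340e-06]), 'position': array([ 0.2449717 , -0.49208986,  0.23069568]), 'tool_rot': array([[ 8.95254983e-01,  4.45554008e-01, -3.75360830e-04],
       [ 4.45554054e-01, -8.95253845e-01,  1.46218619e-03],
       [ 3.15439690e-04, -1.47627301e-03, -9.99998861e-01]]), 'ft_force': array([-0.37110067, -0.21351958, -0.4721529 ]), 'wrist_torque': array([ 0.04711088, -0.02645412, -0.01607801]), 'grip_width': 0.08528572356724412}
scene {'camera_matrix': array([[488.65861148,   0.        , 257.91684137],
       [  0.        , 488.65861148, 187.08311137],
       [  0.        ,   0.        ,   1.        ]]), 'view': array([[-0.89594211,  0.44390483, -0.01537022,  0.50195785],
       [ 0.2700876 ,  0.51699877, -0.81225917, -0.08991661],
       [-0.35261938, -0.7318885 , -0.58309415,  1.37780295],
       [ 0.        ,  0.        ,  0.        ,  1.        ]])}
top {'camera_matrix': array([[398.77377121,   0.        , 257.96533982],
       [  0.        , 398.77377121, 197.67501079],
       [  0.        ,   0.        ,   1.        ]]), 'view': array([[-0.01309432, -0.99927839, -0.03565453,  0.02234742],
       [-0.99078422,  0.01777411, -0.13427851,  0.5292247 ],
       [ 0.13481534,  0.03356766, -0.99030199,  0.82631592],
       [ 0.        ,  0.        ,  0.        ,  1.        ]])}
```

View pics/scene0.png

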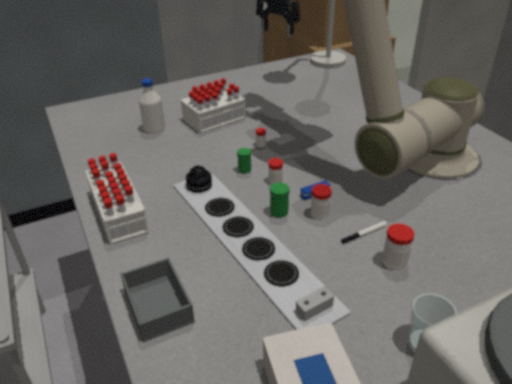

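View pics/top0.png

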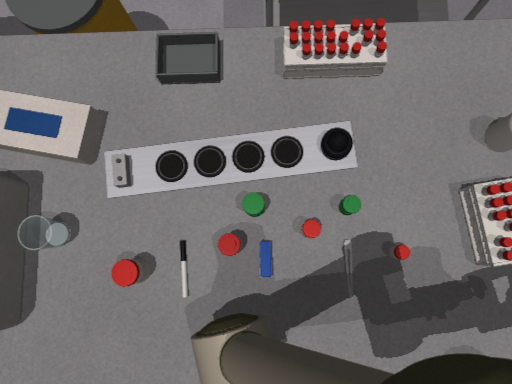

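The top view shows the reader at (337,143) and the pads at (287,151), (248,156), (210,161) and (172,166). The red pots are at (401,251) pot1, (312,228) pot2, (229,243) pot3 and (125,272) pot4. The green look-alikes are at (253,204) and (350,205), and the blue box is at (266,258).

```bash
cat > h.py <<'E'
from rig import status, vision, env
import cv2, numpy as np
def cloud(n,d):
    m=vision.camera_model(n);K=m["camera_matrix"];V=m["view"]
    v,u=np.indices(d.shape)
    p=np.stack([(u-K[0,2])/K[0,0]*d,(v-K[1,2])/K[1,1]*d,d],-1)
    R=V[:3,:3];t=V[:3,3]
    return (p-t)@R
def onplane(n,uv,z):
    m=vision.camera_model(n);K=m["camera_matrix"];V=m["view"];R=V[:3,:3];t=V[:3,3]
    r=R.T@np.linalg.inv(K)@np.array([uv[0],uv[1],1.]);c=-R.T@t
    return c+r*(z-c[2])/r[2]
def top(tag):
    im,d=vision.get_image("top")
    cv2.imwrite(f"pics/{tag}.png",cv2.cvtColor(im,cv2.COLOR_RGB2BGR))
    return im,d
E
python3 - <<'E'
from h import *
im,d=top("t1")
P=cloud("top",d)
for l in ["pot1_center","pot2_center","pot3_center","pot4_center","pad_a_top","reader_top","slidebox_center"]:
    print(l)
    for r in vision.masks_of("top",l)[:8]:
        m=r["pixels"]&(d>0)
        if m.sum()<5: continue
        z=P[...,2][m]; q=P[m]
        zt=np.percentile(z,90)
        s=q[abs(q[:,2]-zt)<0.006]
        (c,rad)=cv2.minEnclosingCircle(s[:,:2].astype(np.float32))
        e=r["extent"]
        print(round(r["p"],2),np.round(e),"col",im[r["pixels"]].mean(0).round(),"zt %.3f"%zt,"mean",s.mean(0).round(4),"circ",np.round(c,4),round(rad,4))
E
```

```text
pot1_center
0.68 [388. 247. 409. 262.] col [123.  45.  42.] zt 0.051 mean [ 0.41   -0.2811  0.0493] circ [ 0.4101 -0.2821] 0.0158
0.45 [270. 135. 302. 167.] col [37. 36. 35.] zt 0.014 mean [ 0.637  -0.0496  0.012 ] circ [ 0.6373 -0.0499] 0.0367
pot2_center
0.84 [338. 196. 363. 216.] col [ 43. 107.  56.] zt 0.063 mean [ 0.5103 -0.1797  0.0616] circ [ 0.5111 -0.1794] 0.0195
0.63 [300. 216. 320. 238.] col [178.  50.  47.] zt 0.064 mean [ 0.4602 -0.0948  0.0617] circ [ 0.4601 -0.0951] 0.0188
pot3_center
0.66 [217. 235. 239. 255.] col [156.  47.  44.] zt 0.076 mean [0.4299 0.0744 0.0739] circ [0.43   0.0747] 0.0229
0.56 [242. 196. 266. 218.] col [ 50. 120.  64.] zt 0.076 mean [0.5135 0.0238 0.0738] circ [0.5141 0.0235] 0.0231
pot4_center
0.91 [106. 260. 147. 286.] col [150.  53.  50.] zt 0.087 mean [0.3763 0.2842 0.0859] circ [0.377  0.2853] 0.0276
0.66 [297. 216. 321. 237.] col [166.  56.  53.] zt 0.063 mean [ 0.4607 -0.0948  0.0617] circ [ 0.4609 -0.0947] 0.0194
pad_a_top
0.62 [155. 149. 189. 180.] col [37. 35. 35.] zt 0.014 mean [0.6096 0.2121 0.0121] circ [0.6101 0.2121] 0.0366
reader_top
0.72 [318. 132. 350. 163.] col [23. 23. 25.] zt 0.063 mean [ 0.6481 -0.1587  0.0617] circ [ 0.6478 -0.1592] 0.0204
slidebox_center
0.83 [259. 241. 274. 271.] col [ 50.  78. 137.] zt 0.028 mean [0.3992 0.0014 0.0257] circ [0.3993 0.0012] 0.0382
```

```bash
cat > go.py <<'E'
import sys; from h import *
from scipy.spatial.transform import Rotation as Ro
t=np.array([float(a) for a in sys.argv[1:4]])
s=status.observe();R=s["tool_rot"]
c,n=np.cos(np.radians(5.9)),np.sin(np.radians(5.9))
D=np.array([[-n,c,0],[c,n,0],[0,0,-1.]])
print("t",s["time_s"],"pos",s["position"].round(4),"shift",(R.T@(t-s["position"])/.05).round(3),"turn",(Ro.from_matrix(R.T@D).as_rotvec(degrees=True)/8).round(2),"w",s["grip_width"].round(4),"q6",s["q"][5].round(1))
E
python3 go.py .41 -.2815 .23
```

```text
Traceback (most recent call last):
  File "go.py", line 7, in <module>
    print("t",s["time_s"],"pos",s["position"].round(4),"shift",(R.T@(t-s["position"])/.05).round(3),"turn",(Ro.from_matrix(R.T@D).as_rotvec(degrees=True)/8).round(2),"w",s["grip_width"].round(4),"q6",s["q"][5].round(1))
                                                                                                                                                                          ^^^^^^^^^^^^^^^^^^^^^
AttributeError: 'float' object has no attribute 'round'
```

{"method": "send_rows", "body": {
  "targets": [
    [0.96,-0.46,0,0,0,-1.3,60],
    [1.93,-0.92,0,0,0,-2.6,60],
    [2.9,-1.37,0,0,0,-3.9,60],
    [3.86,-1.83,0,0,0,-5.2,60],
    [4.82,-2.29,0,0,0,-6.5,60]
  ]
}}

```text
time_s: 1.12
position: [0.4107, -0.2811, 0.2315]
tool_rot: [[0.194, 0.981, 0.0], [0.981, -0.194, -0.0], [-0.0, 0.0, -1.0]]
ft_force: [0.7, -0.9, 0.4]
grip_width: 0.0602
```

```bash
python3 go.py .41 -.2815 .1
```

```text
Traceback (most recent call last):
  File "go.py", line 7, in <module>
    print("t",s["time_s"],"pos",s["position"].round(4),"shift",(R.T@(t-s["position"])/.05).round(3),"turn",(Ro.from_matrix(R.T@D).as_rotvec(degrees=True)/8).round(2),"w",s["grip_width"].round(4),"q6",s["q"][5].round(1))
                                                                                                                                                                          ^^^^^^^^^^^^^^^^^^^^^
AttributeError: 'float' object has no attribute 'round'
```

{"method": "send_rows", "body": {
  "targets": [
    [0,0,0.5,0,0,-1.0,60],
    [0,0,1.3,0,0,-2.14,60],
    [0,0,2.1,0,0,-2.14,60],
    [0,0,2.8,0,0,-2.14,60],
    [0,0,2.8,0,0,-2.14,60]
  ]
}}

```text
time_s: 1.75
position: [0.409, -0.2817, 0.0898]
tool_rot: [[-0.097, 0.995, -0.003], [0.995, 0.097, 0.003], [0.004, -0.003, -1.0]]
ft_force: [-0.3, -0.5, 0.1]
grip_width: 0.0601
```

```bash
sed -i 's/s\["grip_width"\].round(4)/round(float(s["grip_width"]),4)/' go.py; python3 go.py .41 -.2815 .01
```

```text
t 1.75 pos [ 0.409  -0.2817  0.0898] shift [-0.004  0.024  1.596] turn [-0.02 -0.03 -0.04] w 0.0601 q6 -53.8
```

{"method": "send_rows", "body": {
  "targets": [
    [0,0,0.4,0,0,0,60],
    [0,0,0.8,0,0,0,60],
    [0,0,1.2,0,0,0,60],
    [0,0,1.6,0,0,0,60],
    [0,0,1.6,0,0,0,60]
  ]
}}

```text
time_s: 2.38
position: [0.41, -0.2828, 0.0119]
tool_rot: [[-0.097, 0.995, -0.0], [0.995, 0.097, 0.0], [0.0, -0.0, -1.0]]
ft_force: [-0.4, 0.2, 0.3]
grip_width: 0.0599
```

```bash
python3 go.py .41 -.2815 .01; python3 -c "
from h import *
s=status.observe();print(s['q'],s['ft_force'])"
```

```text
t 2.375 pos [ 0.41   -0.2828  0.0119] shift [0.026 0.002 0.037] turn [-0.   -0.   -0.04] w 0.0599 q6 -53.8
[-4.82383957e+01  3.29758422e+01  9.90342178e+01 -1.57290972e-03
  4.79921208e+01 -5.38131003e+01] [-0.3649096   0.17812038  0.30724651]
```

{"method": "send_rows", "body": {
  "targets": [
    [0,0,0,0,0,0,20],
    [0,0,0,0,0,0,20],
    [0,0,0,0,0,0,20],
    [0,0,0,0,0,0,20],
    [0,0,0,0,0,0,20]
  ],
  "grip_force": 30
}}

```text
time_s: 3.0
position: [0.4103, -0.283, 0.0127]
tool_rot: [[-0.097, 0.995, 0.002], [0.995, 0.097, -0.002], [-0.002, 0.001, -1.0]]
ft_force: [0.3, 0.4, 5.4]
grip_width: 0.029
```

{"method": "send_rows", "body": {
  "targets": [
    [0,0,-0.4,0,0,0,20],
    [0,0,-1.2,0,0,0,20],
    [0,0,-2.0,0,0,0,20],
    [0,0,-2.8,0,0,0,20],
    [0,0,-2.8,0,0,0,20]
  ]
}}

```text
time_s: 3.62
position: [0.4107, -0.2834, 0.1547]
tool_rot: [[-0.097, 0.995, 0.005], [0.995, 0.097, -0.005], [-0.006, 0.004, -1.0]]
ft_force: [-0.3, 0.5, -0.8]
grip_width: 0.0291
```

```bash
python3 go.py .637 -.05 .152
```

```text
t 3.625 pos [ 0.4107 -0.2834  0.1547] shift [4.205 4.959 0.051] turn [ 0.03  0.04 -0.04] w 0.0291 q6 -53.8
```

{"method": "send_rows", "body": {
  "targets": [
    [0.4,0.5,0,0,0,0,20],
    [0.9,1.1,0,0,0,0,20],
    [1.5,1.75,0,0,0,0,20],
    [2.1,2.4,0,0,0,0,20],
    [2.7,3.05,0,0,0,0,20]
  ]
}}

```text
time_s: 4.25
position: [0.5489, -0.132, 0.1507]
tool_rot: [[-0.097, 0.995, -0.001], [0.995, 0.097, 0.0], [0.001, -0.001, -1.0]]
ft_force: [0.1, -0.2, -0.0]
grip_width: 0.0295
```

{"method": "send_rows", "body": {
  "targets": [
    [0.5,0.65,0,0,0,-0.02,20],
    [1.0,1.3,0,0,0,-0.04,20],
    [1.35,1.7,0,0,0,-0.04,20],
    [1.5,1.91,0,0,0,-0.04,20],
    [1.5,1.91,0,0,0,-0.04,20]
  ]
}}

```text
time_s: 4.88
position: [0.6361, -0.0493, 0.1508]
tool_rot: [[-0.103, 0.995, -0.001], [0.995, 0.103, 0.0], [0.0, -0.001, -1.0]]
ft_force: [0.1, -0.1, -0.6]
grip_width: 0.0293
```

```bash
python3 go.py .637 -.05 .024
```

```text
t 4.875 pos [ 0.6361 -0.0493  0.1508] shift [-0.017  0.019  2.535] turn [-0.01 -0.    0.  ] w 0.0293 q6 -21.0
```

{"method": "send_rows", "body": {
  "targets": [
    [-0.02,0.02,0.6,0,0,0,20],
    [-0.02,0.02,1.3,0,0,0,20],
    [-0.02,0.02,1.9,0,0,0,20],
    [-0.02,0.02,2.2,0,0,0,20],
    [-0.02,0.02,2.3,0,0,0,20]
  ]
}}

```text
time_s: 5.5
position: [0.637, -0.0509, 0.0361]
tool_rot: [[-0.102, 0.995, -0.001], [0.995, 0.102, 0.0], [0.0, -0.001, -1.0]]
ft_force: [0.7, -0.6, -0.4]
grip_width: 0.0292
```

{"method": "send_rows", "body": {
  "targets": [
    [0,0,0.1,0,0,0,20],
    [0,0,0.19,0,0,0,20],
    [0,0,0.19,0,0,0,20],
    [0,0,0.19,0,0,0,20]
  ]
}}

```text
time_s: 6.0
position: [0.6375, -0.0503, 0.0272]
tool_rot: [[-0.103, 0.995, 0.001], [0.995, 0.103, -0.0], [-0.0, 0.001, -1.0]]
ft_force: [-1.0, 0.6, -0.2]
grip_width: 0.0291
```

{"method": "send_rows", "body": {
  "targets": [
    [0,0,0.05,0,0,0,20],
    [0,0,0.05,0,0,0,20]
  ]
}}

```text
time_s: 6.25
position: [0.6375, -0.0503, 0.0248]
tool_rot: [[-0.103, 0.995, 0.001], [0.995, 0.103, -0.0], [-0.0, 0.001, -1.0]]
ft_force: [-0.3, 1.4, 3.1]
grip_width: 0.0292
```

{"method": "send_rows", "body": {
  "targets": [
    [0,0,0,0,0,0,60],
    [0,0,0,0,0,0,60],
    [0,0,0,0,0,0,60],
    [0,0,0,0,0,0,60],
    [0,0,0,0,0,0,60]
  ]
}}

```text
time_s: 6.88
position: [0.6373, -0.0503, 0.0243]
tool_rot: [[-0.103, 0.995, -0.0], [0.995, 0.103, -0.0], [-0.0, -0.0, -1.0]]
ft_force: [0.9, -0.2, 0.9]
grip_width: 0.0603
```

{"method": "send_rows", "body": {
  "targets": [
    [0,0,-0.4,0,0,0,64],
    [0,0,-1.2,0,0,0,64],
    [0,0,-2.0,0,0,0,64],
    [0,0,-2.7,0,0,0,64],
    [0,0,-2.7,0,0,0,64]
  ]
}}

```text
time_s: 7.5
position: [0.6384, -0.0505, 0.1623]
tool_rot: [[-0.103, 0.995, 0.006], [0.995, 0.103, -0.002], [-0.002, 0.005, -1.0]]
ft_force: [0.6, -0.3, 0.2]
grip_width: 0.0635
```

```bash
python3 go.py .4605 -.095 .162
```

```text
t 7.5 pos [ 0.6384 -0.0505  0.1623] shift [-0.519 -3.63  -0.012] turn [0.04 0.02 0.  ] w 0.0635 q6 -21.0
```

{"method": "send_rows", "body": {
  "targets": [
    [-0.1,-0.8,0,0,0,0,66],
    [-0.25,-1.8,0,0,0,0,66],
    [-0.4,-2.8,0,0,0,0,66],
    [-0.5,-3.5,0.3,0,0,0,66],
    [-0.52,-3.63,1.0,0,0,0,66]
  ]
}}

```text
time_s: 8.12
position: [0.4579, -0.0951, 0.1092]
tool_rot: [[-0.102, 0.995, 0.001], [0.995, 0.102, -0.001], [-0.001, 0.001, -1.0]]
ft_force: [1.0, -0.7, -0.6]
grip_width: 0.0665
```

```bash
python3 - <<'E'
from h import *
im,d=vision.get_image("scene")
cv2.imwrite("pics/s2.png",cv2.cvtColor(im,cv2.COLOR_RGB2BGR))
top("t2")
E
python3 go.py .4605 -.095 .02
```

```text
t 8.225 pos [ 0.457  -0.0941  0.1066] shift [-0.031  0.079  1.732] turn [-0.04 -0.03 -0.01] w 0.0665 q6 -32.1
```

View pics/s2.png

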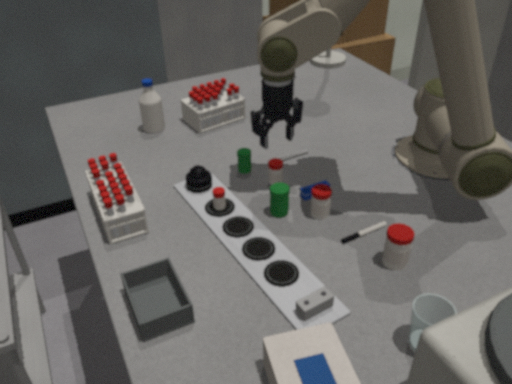

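Pot1 stands upright on the pad beside the reader, at (219,200). The gripper is over pot2.

{"method": "send_rows", "body": {
  "targets": [
    [-0.03,0.06,0.2,0,0,0,66],
    [-0.03,0.06,0.6,0,0,0,66],
    [-0.03,0.06,1.1,0,0,0,66],
    [-0.03,0.06,1.65,0,0,0,66],
    [-0.03,0.06,1.65,0,0,0,66]
  ]
}}

```text
time_s: 8.85
position: [0.4627, -0.0957, 0.0259]
tool_rot: [[-0.103, 0.995, -0.002], [0.995, 0.103, 0.001], [0.001, -0.002, -1.0]]
ft_force: [-0.5, 0.1, 1.1]
grip_width: 0.0659
```

{"method": "send_rows", "body": {
  "targets": [
    [0,0,0,0,0,0,28],
    [0,0,0,0,0,0,28],
    [0,0,0,0,0,0,28],
    [0,0,0,0,0,0,28],
    [0,0,0,0,0,0,28]
  ]
}}

```text
time_s: 9.48
position: [0.4634, -0.0962, 0.028]
tool_rot: [[-0.103, 0.995, 0.003], [0.995, 0.103, -0.001], [-0.001, 0.002, -1.0]]
ft_force: [-0.1, 0.8, 7.2]
grip_width: 0.0373
```

{"method": "send_rows", "body": {
  "targets": [
    [0,0,-0.4,0,0,0,28],
    [0,0,-1.2,0,0,0,28],
    [0,0,-2.0,0,0,0,28],
    [0,0,-2.8,0,0,0,28],
    [0,0,-2.8,0,0,0,28]
  ]
}}

```text
time_s: 10.1
position: [0.4636, -0.0964, 0.1698]
tool_rot: [[-0.103, 0.995, 0.006], [0.995, 0.103, -0.003], [-0.004, 0.006, -1.0]]
ft_force: [-0.2, -0.1, -1.1]
grip_width: 0.0372
```

```bash
python3 go.py .628 .0375 .16
```

```text
t 10.1 pos [ 0.4636 -0.0964  0.1698] shift [2.326 3.544 0.207] turn [0.04 0.03 0.  ] w 0.0372 q6 -32.0
```

{"method": "send_rows", "body": {
  "targets": [
    [0.3,0.5,0,0,0,0,28],
    [0.85,1.3,0,0,0,0,28],
    [1.5,2.3,0,0,0,0,28],
    [2.1,3.2,0.1,0,0,0,28],
    [2.32,3.54,0.2,0,0,0,28]
  ]
}}

```text
time_s: 10.72
position: [0.6278, 0.0397, 0.1551]
tool_rot: [[-0.105, 0.994, -0.001], [0.994, 0.105, 0.0], [0.001, -0.001, -1.0]]
ft_force: [-0.0, -0.0, -0.4]
grip_width: 0.0374
```

{"method": "send_rows", "body": {
  "targets": [
    [0,0,0.4,0,0,0,28],
    [0,0,1.0,0,0,0,28],
    [0,0,1.6,0,0,0,28],
    [0,0,2.1,0,0,0,28],
    [0,0,2.1,0,0,0,28]
  ]
}}

```text
time_s: 11.35
position: [0.6252, 0.0378, 0.0494]
tool_rot: [[-0.103, 0.995, -0.005], [0.995, 0.103, 0.001], [0.001, -0.005, -1.0]]
ft_force: [0.6, -0.2, -0.3]
grip_width: 0.0371
```

```bash
python3 go.py .628 .0375 .04
```

```text
t 11.35 pos [0.6252 0.0378 0.0494] shift [-0.011  0.056  0.188] turn [-0.04 -0.01 -0.  ] w 0.0371 q6 -13.3
```

{"method": "send_rows", "body": {
  "targets": [
    [0,0.01,0.05,0,0,0,28],
    [0,0.01,0.1,0,0,0,28],
    [0,0.01,0.17,0,0,0,28],
    [0,0.01,0.17,0,0,0,28]
  ]
}}

```text
time_s: 11.85
position: [0.6271, 0.0377, 0.0433]
tool_rot: [[-0.103, 0.995, -0.0], [0.995, 0.103, 0.0], [0.0, -0.0, -1.0]]
ft_force: [-0.4, -0.2, 0.2]
grip_width: 0.0376
```

```bash
python3 go.py .628 .0375 .04
```

```text
t 11.85 pos [0.6271 0.0377 0.0433] shift [-0.005  0.017  0.066] turn [-0. -0. -0.] w 0.0376 q6 -13.2
```

{"method": "send_rows", "body": {
  "targets": [
    [0,0.01,0.04,0,0,0,28],
    [0,0.01,0.08,0,0,0,28],
    [0,0.01,0.08,0,0,0,28]
  ]
}}

```text
time_s: 12.22
position: [0.6278, 0.0377, 0.04]
tool_rot: [[-0.103, 0.995, 0.001], [0.995, 0.103, -0.0], [-0.0, 0.001, -1.0]]
ft_force: [-1.1, 0.1, 5.4]
grip_width: 0.0371
```

{"method": "send_rows", "body": {
  "targets": [
    [0,0,0,0,0,0,66],
    [0,0,0,0,0,0,66],
    [0,0,0,0,0,0,66],
    [0,0,0,0,0,0,66],
    [0,0,0,0,0,0,66]
  ]
}}

```text
time_s: 12.85
position: [0.6277, 0.0377, 0.0393]
tool_rot: [[-0.103, 0.995, -0.0], [0.995, 0.103, 0.0], [0.0, -0.0, -1.0]]
ft_force: [0.2, 0.1, -0.0]
grip_width: 0.0661
```

{"method": "send_rows", "body": {
  "targets": [
    [0,0,-0.4,0,0,0,72],
    [0,0,-1.2,0,0,0,72],
    [0,0,-2.0,0,0,0,72],
    [0,0,-2.6,0,0,0,72],
    [0,0,-2.6,0,0,0,72]
  ]
}}

```text
time_s: 13.48
position: [0.6286, 0.0376, 0.1717]
tool_rot: [[-0.103, 0.995, 0.005], [0.995, 0.103, -0.001], [-0.001, 0.005, -1.0]]
ft_force: [-0.3, -0.2, -0.3]
grip_width: 0.0719
```

```bash
python3 go.py .430 .0745 .165
```

```text
t 13.475 pos [0.6286 0.0376 0.1717] shift [ 1.142 -3.875  0.115] turn [0.03 0.01 0.  ] w 0.0719 q6 -13.2
```

{"method": "send_rows", "body": {
  "targets": [
    [0.2,-0.7,0,0,0,0,74],
    [0.5,-1.7,0,0,0,0,74],
    [0.8,-2.8,0,0,0,0,74],
    [1.1,-3.7,0.3,0,0,0,74],
    [1.14,-3.87,0.9,0,0,0,74]
  ]
}}

```text
time_s: 14.1
position: [0.4267, 0.0752, 0.1239]
tool_rot: [[-0.104, 0.995, -0.0], [0.995, 0.104, 0.0], [0.0, -0.0, -1.0]]
ft_force: [1.4, -0.1, -0.7]
grip_width: 0.0738
```

{"method": "send_rows", "body": {
  "targets": [
    [0,0,0.1,0,0,0,74],
    [0,0,0.1,0,0,0,74]
  ]
}}

```text
time_s: 14.35
position: [0.43, 0.0744, 0.1192]
tool_rot: [[-0.103, 0.995, -0.0], [0.995, 0.103, 0.0], [0.0, -0.0, -1.0]]
ft_force: [-0.2, 0.9, 0.9]
grip_width: 0.0743
```

```bash
python3 go.py .430 .0745 .03
```

```text
t 14.35 pos [0.43   0.0744 0.1192] shift [0.003 0.    1.785] turn [-0. -0. -0.] w 0.0743 q6 -11.7
```

{"method": "send_rows", "body": {
  "targets": [
    [0,0,0.4,0,0,0,74],
    [0,0,0.9,0,0,0,74],
    [0,0,1.4,0,0,0,74],
    [0,0,1.75,0,0,0,74],
    [0,0,1.75,0,0,0,74]
  ]
}}

```text
time_s: 14.98
position: [0.4299, 0.0744, 0.0315]
tool_rot: [[-0.103, 0.995, -0.001], [0.995, 0.103, 0.0], [0.0, -0.001, -1.0]]
ft_force: [-0.1, 0.2, -0.0]
grip_width: 0.0738
```

{"method": "send_rows", "body": {
  "targets": [
    [0,0,0,0,0,0,35],
    [0,0,0,0,0,0,35],
    [0,0,0,0,0,0,35],
    [0,0,0,0,0,0,35],
    [0,0,0,0,0,0,35]
  ]
}}

```text
time_s: 15.6
position: [0.4301, 0.0745, 0.0328]
tool_rot: [[-0.103, 0.995, 0.002], [0.995, 0.103, -0.0], [-0.001, 0.002, -1.0]]
ft_force: [-0.3, -0.4, 7.1]
grip_width: 0.0454
```

{"method": "send_rows", "body": {
  "targets": [
    [0,0,-0.4,0,0,0,35],
    [0,0,-1.2,0,0,0,35],
    [0,0,-2.0,0,0,0,35],
    [0,0,-2.8,0,0,0,35],
    [0,0,-2.8,0,0,0,35]
  ]
}}

```text
time_s: 16.23
position: [0.4305, 0.0745, 0.1745]
tool_rot: [[-0.103, 0.995, 0.006], [0.995, 0.103, -0.001], [-0.001, 0.006, -1.0]]
ft_force: [-0.3, -0.4, -1.5]
grip_width: 0.0454
```

```bash
python3 go.py .619 .125 .17
```

```text
t 16.225 pos [0.4305 0.0745 0.1745] shift [0.617 3.854 0.113] turn [0.04 0.01 0.  ] w 0.0454 q6 -11.7
```

{"method": "send_rows", "body": {
  "targets": [
    [0.1,0.5,0,0,0,0,35],
    [0.25,1.4,0,0,0,0,35],
    [0.4,2.4,0,0,0,0,35],
    [0.55,3.4,0,0,0,0,35],
    [0.61,3.85,0,0,0,0,35]
  ]
}}

```text
time_s: 16.85
position: [0.6191, 0.1252, 0.1699]
tool_rot: [[-0.103, 0.995, -0.002], [0.995, 0.103, 0.0], [0.0, -0.002, -1.0]]
ft_force: [-0.6, -0.8, -0.1]
grip_width: 0.0456
```

{"method": "send_rows", "body": {
  "targets": [
    [0,0,0.4,0,0,0,35],
    [0,0,1.0,0,0,0,35],
    [0,0,1.7,0,0,0,35],
    [0,0,2.2,0,0,0,35],
    [0,0,2.3,0,0,0,35]
  ]
}}

```text
time_s: 17.48
position: [0.6163, 0.1246, 0.0543]
tool_rot: [[-0.103, 0.995, -0.005], [0.995, 0.103, -0.0], [0.0, -0.005, -1.0]]
ft_force: [0.3, 0.4, -0.6]
grip_width: 0.0451
```

{"method": "send_rows", "body": {
  "targets": [
    [0,0,0,0,0,0,35],
    [0,0,0,0,0,0,35]
  ]
}}

```text
time_s: 17.73
position: [0.6182, 0.1247, 0.0579]
tool_rot: [[-0.103, 0.995, 0.002], [0.995, 0.103, 0.0], [-0.0, 0.002, -1.0]]
ft_force: [-0.4, 0.1, -1.7]
grip_width: 0.0455
```

```bash
python3 go.py .619 .125 .044
```

```text
t 17.725 pos [0.6182 0.1247 0.0579] shift [0.005 0.016 0.278] turn [0.01 0.   0.  ] w 0.0455 q6 -5.2
```

{"method": "send_rows", "body": {
  "targets": [
    [0,0.01,0.08,0,0,0,35],
    [0,0.01,0.16,0,0,0,35],
    [0,0.01,0.22,0,0,0,35],
    [0,0.01,0.28,0,0,0,35],
    [0,0.01,0.28,0,0,0,35]
  ]
}}

```text
time_s: 18.35
position: [0.6182, 0.1247, 0.0448]
tool_rot: [[-0.103, 0.995, 0.001], [0.995, 0.103, -0.0], [-0.0, 0.001, -1.0]]
ft_force: [-6.8, -0.9, 14.7]
grip_width: 0.0455
```

```bash
python3 go.py .619 .125 .044
```

```text
t 18.35 pos [0.6182 0.1247 0.0448] shift [0.004 0.017 0.016] turn [0.01 0.   0.  ] w 0.0455 q6 -5.2
```

In contact at 14.7 N, so I release it here.

{"method": "send_rows", "body": {
  "targets": [
    [0,0,0,0,0,0,74],
    [0,0,0,0,0,0,74],
    [0,0,0,0,0,0,74],
    [0,0,0,0,0,0,74],
    [0,0,0,0,0,0,74]
  ]
}}

```text
time_s: 18.98
position: [0.6182, 0.1247, 0.0427]
tool_rot: [[-0.103, 0.995, -0.0], [0.995, 0.103, 0.0], [0.0, -0.0, -1.0]]
ft_force: [0.6, 0.5, -0.2]
grip_width: 0.0738
```

{"method": "send_rows", "body": {
  "targets": [
    [0,0,-0.4,0,0,0,80],
    [0,0,-1.2,0,0,0,80],
    [0,0,-2.0,0,0,0,80],
    [0,0,-2.6,0,0,0,80],
    [0,0,-2.6,0,0,0,80]
  ]
}}

```text
time_s: 19.6
position: [0.6191, 0.1248, 0.1752]
tool_rot: [[-0.103, 0.995, 0.005], [0.995, 0.103, 0.0], [-0.0, 0.005, -1.0]]
ft_force: [0.7, -0.4, -1.0]
grip_width: 0.0799
```

```bash
python3 go.py .3768 .2847 .17
```

```text
t 19.6 pos [0.6191 0.1248 0.1752] shift [ 3.68  -4.491  0.081] turn [0.03 0.   0.  ] w 0.0799 q6 -5.2
```

{"method": "send_rows", "body": {
  "targets": [
    [0.4,-0.5,0,0,0,0,82],
    [1.0,-1.25,0,0,0,0,82],
    [1.7,-2.1,0,0,0,0,82],
    [2.4,-2.9,0,0,0,0,82],
    [3.0,-3.7,0,0,0,0,82]
  ]
}}

```text
time_s: 20.23
position: [0.4168, 0.2556, 0.1717]
tool_rot: [[-0.103, 0.995, -0.002], [0.995, 0.103, -0.0], [-0.0, -0.002, -1.0]]
ft_force: [0.9, 0.7, -0.2]
grip_width: 0.0822
```

{"method": "send_rows", "body": {
  "targets": [
    [0.4,-0.5,0,0,0,0,82],
    [0.66,-0.77,0,0,0,0,82],
    [0.67,-0.78,0.3,0,0,0,82],
    [0.67,-0.78,0.6,0,0,0,82],
    [0.67,-0.78,0.6,0,0,0,82]
  ]
}}

```text
time_s: 20.85
position: [0.3764, 0.2839, 0.1417]
tool_rot: [[-0.102, 0.995, -0.003], [0.995, 0.102, -0.001], [-0.001, -0.003, -1.0]]
ft_force: [1.5, 0.7, 0.7]
grip_width: 0.0821
```

```bash
python3 go.py .3768 .2847 .035
```

```text
t 20.85 pos [0.3764 0.2839 0.1417] shift [0.017 0.016 2.134] turn [-0.02  0.01 -0.  ] w 0.0821 q6 16.7
```

{"method": "send_rows", "body": {
  "targets": [
    [0.02,0,0.4,0,0,0,82],
    [0.02,0,1.0,0,0,0,82],
    [0.02,0,1.6,0,0,0,82],
    [0.02,0,2.1,0,0,0,82],
    [0.02,0,2.1,0,0,0,82]
  ]
}}

```text
time_s: 21.48
position: [0.3762, 0.2849, 0.037]
tool_rot: [[-0.102, 0.995, -0.003], [0.995, 0.102, -0.001], [-0.001, -0.003, -1.0]]
ft_force: [0.4, 0.4, 0.3]
grip_width: 0.082
```

{"method": "send_rows", "body": {
  "targets": [
    [0,0,0,0,0,0,42],
    [0,0,0,0,0,0,42],
    [0,0,0,0,0,0,42],
    [0,0,0,0,0,0,42],
    [0,0,0,0,0,0,42]
  ],
  "grip_force": 35
}}

```text
time_s: 22.1
position: [0.377, 0.2854, 0.039]
tool_rot: [[-0.103, 0.995, 0.002], [0.995, 0.103, 0.001], [0.001, 0.002, -1.0]]
ft_force: [-1.6, -1.1, 8.1]
grip_width: 0.0534
```

{"method": "send_rows", "body": {
  "targets": [
    [0,0,-0.4,0,0,0,42],
    [0,0,-1.2,0,0,0,42],
    [0,0,-2.0,0,0,0,42],
    [0,0,-2.8,0,0,0,42],
    [0,0,-2.8,0,0,0,42]
  ]
}}

```text
time_s: 22.72
position: [0.3774, 0.2857, 0.1807]
tool_rot: [[-0.103, 0.995, 0.006], [0.995, 0.103, 0.003], [0.002, 0.006, -1.0]]
ft_force: [-0.5, -0.3, -2.1]
grip_width: 0.0535
```

```bash
python3 go.py .610 .2123 .175
```

```text
t 22.725 pos [0.3774 0.2857 0.1807] shift [-1.939  4.475  0.139] turn [ 0.05 -0.01  0.  ] w 0.0535 q6 16.8
```

Place TCP z ≈ 0.039 + 0.012 = 0.051.

{"method": "send_rows", "body": {
  "targets": [
    [-0.2,0.5,0,0,0,0,42],
    [-0.6,1.35,0,0,0,0,42],
    [-1.0,2.25,0,0,0,0,42],
    [-1.35,3.1,0,0,0,0,42],
    [-1.7,3.9,0,0,0,0,42]
  ]
}}

```text
time_s: 23.35
position: [0.5801, 0.2199, 0.1764]
tool_rot: [[-0.102, 0.995, -0.002], [0.995, 0.102, -0.0], [-0.0, -0.002, -1.0]]
ft_force: [0.3, 0.1, -1.2]
grip_width: 0.0535
```

{"method": "send_rows", "body": {
  "targets": [
    [-0.2,0.5,0,0,0,0,42],
    [-0.24,0.57,0.3,0,0,0,42],
    [-0.24,0.57,0.9,0,0,0,42],
    [-0.24,0.57,1.5,0,0,0,42],
    [-0.24,0.57,2.1,0,0,0,42]
  ]
}}

```text
time_s: 23.98
position: [0.6067, 0.2121, 0.0704]
tool_rot: [[-0.103, 0.995, -0.003], [0.995, 0.103, -0.0], [0.0, -0.003, -1.0]]
ft_force: [0.4, -0.5, -1.4]
grip_width: 0.0533
```

{"method": "send_rows", "body": {
  "targets": [
    [0,0,0.1,0,0,0,42],
    [0,0,0.2,0,0,0,42],
    [0,0,0.2,0,0,0,42]
  ]
}}

```text
time_s: 24.35
position: [0.6088, 0.2119, 0.0634]
tool_rot: [[-0.103, 0.995, 0.001], [0.995, 0.103, 0.0], [0.0, 0.001, -1.0]]
ft_force: [-0.8, 0.3, -1.9]
grip_width: 0.0532
```

```bash
python3 go.py .610 .2123 .051
```

```text
t 24.35 pos [0.6088 0.2119 0.0634] shift [0.006 0.025 0.248] turn [ 0.01 -0.    0.  ] w 0.0532 q6 2.8
```

{"method": "send_rows", "body": {
  "targets": [
    [0,0.02,0.06,0,0,0,42],
    [0,0.02,0.12,0,0,0,42],
    [0,0.02,0.18,0,0,0,42],
    [0,0.02,0.23,0,0,0,42],
    [0,0.02,0.23,0,0,0,42]
  ]
}}

```text
time_s: 24.98
position: [0.6097, 0.2118, 0.0513]
tool_rot: [[-0.103, 0.995, 0.0], [0.995, 0.103, 0.0], [-0.0, 0.0, -1.0]]
ft_force: [-0.3, -0.1, -1.6]
grip_width: 0.0534
```

```bash
python3 go.py .610 .2123 .051
```

```text
t 24.975 pos [0.6097 0.2118 0.0513] shift [0.009 0.006 0.006] turn [ 0.  0. -0.] w 0.0534 q6 2.8
```

No contact yet, so lower by about 1.5 mm.

{"method": "send_rows", "body": {
  "targets": [
    [0,0,0.02,0,0,0,42],
    [0,0,0.03,0,0,0,42],
    [0,0,0.03,0,0,0,42]
  ]
}}

```text
time_s: 25.35
position: [0.6098, 0.2118, 0.0511]
tool_rot: [[-0.103, 0.995, 0.001], [0.995, 0.103, -0.0], [-0.0, 0.001, -1.0]]
ft_force: [-3.7, -1.2, 8.4]
grip_width: 0.0533
```

{"method": "send_rows", "body": {
  "targets": [
    [0,0,0,0,0,0,82],
    [0,0,0,0,0,0,82],
    [0,0,0,0,0,0,82],
    [0,0,0,0,0,0,82],
    [0,0,0,0,0,0,82]
  ]
}}

```text
time_s: 25.98
position: [0.6097, 0.2118, 0.0498]
tool_rot: [[-0.103, 0.995, -0.0], [0.995, 0.103, -0.0], [-0.0, -0.0, -1.0]]
ft_force: [0.0, 0.4, -0.4]
grip_width: 0.082
```

{"method": "send_rows", "body": {
  "targets": [
    [0,0,-0.4,0,0,0,82],
    [0,0,-1.2,0,0,0,82],
    [0,0,-2.0,0,0,0,82],
    [0,0,-2.7,0,0,0,82],
    [0,0,-2.7,0,0,0,82]
  ]
}}

```text
time_s: 26.6
position: [0.6107, 0.212, 0.1879]
tool_rot: [[-0.103, 0.995, 0.006], [0.995, 0.103, 0.001], [0.0, 0.006, -1.0]]
ft_force: [0.4, -0.2, -0.5]
grip_width: 0.0822
```

{"method": "send_rows", "body": {
  "targets": [
    [0,-0.6,0,0,0,0,82],
    [0,-1.5,0,0,0,0,82],
    [0,-2.5,0,0,0,0,82],
    [0,-3.5,0,0,0,0,82],
    [0,-4.0,0,0,0,0,82]
  ]
}}

```text
time_s: 27.22
position: [0.408, 0.191, 0.184]
tool_rot: [[-0.103, 0.995, -0.002], [0.995, 0.103, -0.0], [-0.0, -0.002, -1.0]]
ft_force: [1.2, 0.4, 0.1]
grip_width: 0.082
```

```bash
cat > chk.py <<'E'
from h import *
im,d=top("t_end"); P=cloud("top",d)
s,_=vision.get_image("scene"); cv2.imwrite("pics/s_end.png",cv2.cvtColor(s,cv2.COLOR_RGB2BGR))
for i,(x,y) in enumerate([(.637,-.05),(.628,.0375),(.619,.125),(.610,.2123)]):
    h=[.05,.062,.074,.086][i]+.012
    m=(abs(P[...,2]-h)<.006)&(np.hypot(P[...,0]-x,P[...,1]-y)<.045)&(d>0)
    if m.sum(): 
        c,r=cv2.minEnclosingCircle(P[m][:,:2].astype(np.float32)); q=P[m]
        A=np.c_[q[:,:2]-q[:,:2].mean(0),np.ones(len(q))]; k=np.linalg.lstsq(A,q[:,2],rcond=None)[0]
        print(i+1,q.mean(0).round(4),np.round(c,4),round(r,4),"slope",k[:2].round(3),"err mm",((np.array(c)-[x,y])*1000).round(1))
r=vision.masks_of("top","slidebox_center")
q=P[r[0]["pixels"]]; q=q[q[:,2]>.02]; print("box",q.mean(0).round(4))
print(status.observe()["ft_force"],status.observe()["time_s"])
E
python3 chk.py
```

```text
1 [ 0.6374 -0.0485  0.0615] [ 0.6382 -0.0486] 0.0153 slope [ 0.027 -0.038] err mm [1.2 1.4]
2 [0.6276 0.0391 0.0736] [0.6284 0.0394] 0.0195 slope [ 0.03 -0.  ] err mm [0.4 1.9]
3 [0.6177 0.1249 0.0855] [0.6182 0.1253] 0.0236 slope [0.014 0.008] err mm [-0.8  0.3]
4 [0.6092 0.2112 0.0978] [0.6097 0.2119] 0.0277 slope [-0.003  0.011] err mm [-0.3 -0.4]
box [0.3999 0.0015 0.0278]
[0.05640827 0.80056507 0.07572177] 27.375
```

View pics/s_end.png

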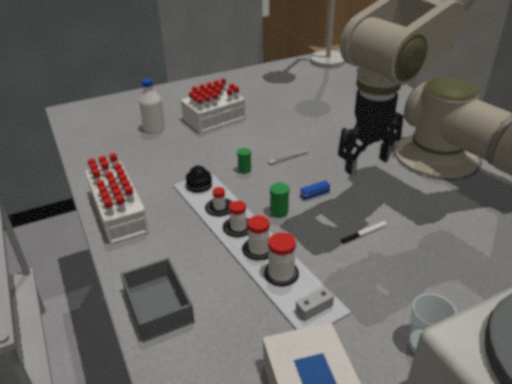

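View pics/t_end.png

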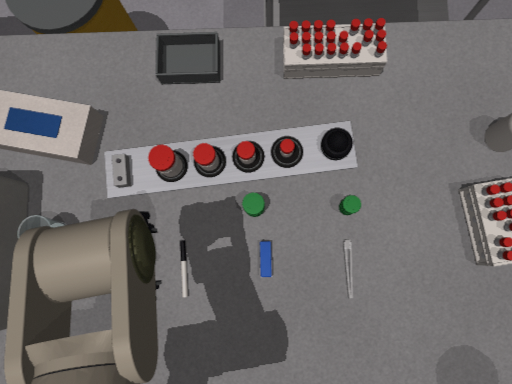

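Both views show all four pots upright on their pads, smallest to largest from the reader, and the slide box in place. The gripper is clear.

```bash
python3 -c "
from rig import env; print(env.close_job())"
```

```text
the job is handed in; nothing more can be done
None
```

All four red-capped pots stand on the strip in order of size, smallest next to the code reader and largest on the far pad. They are upright and released, and I handed the job in at about 27.4 s.

- **Placement:** in the last top-camera check each pot was within about 2 mm of its pad's centre. Their cap-top heights matched pots standing on the pads.
- **Tilt:** the fits to the cap tops showed slopes of at most about 0.05 rad, mostly depth noise.
- **Slide box:** it was within about 1 mm of where it started.
- **Robot:** the gripper was clear of everything, with forces near zero. The highest force I read was about 16 N, when pot 3 touched its pad.
- **Detection errors:** the detector's pot 1 and pot 2 lists also included a pad and a green look-alike. I left those out using the pictures. No check failed.

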